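Change over the oil vials at the gourd-finishing table

TASK

The first coat on the gourds is finished, so change over the oil: put the roll-on vial that is in the round one-vial stand back upright into the free hole of the wooden rack and let it go, then take the dropper vial (the one with the rubber teat) out of the rack and put it upright in the stand. They are full glass vials, so keep them upright and lower each one to the bottom of its hole before letting go, and leave the other vials in the rack, the gourd and the wax tin where they are.

Things in the scene. Friction and masses are not known exactly. Their poses are not given: they have to be found in the camera images.
- rack: wooden vial rack fixed to the table: a block 60 mm deep (its x) by 200 mm long (its y) by 45 mm high with a row of four drilled holes along its y, 48 mm apart (at y = -72, -24, 24 and 72 mm). Three hold vials, one is free. Origin at the centre of its underside on the table, z up. It turns up on either side of the table and at varying yaw
- rack_hole0 (a point): centre of the mouth of rack hole 0, in the rack's top face (45 mm above the table). Hole 23 mm in diameter, 32 mm deep with a flat floor, so a vial at the bottom has its underside 13 mm above the table. Holes 0 to 3 run towards the rack's +y. Which one is free varies: it is the one with no vial within 20 mm of its centre
- rack_hole1 (a point): centre of the mouth of rack hole 1, in the rack's top face (45 mm above the table). Hole 23 mm in diameter, 32 mm deep with a flat floor, so a vial at the bottom has its underside 13 mm above the table
- rack_hole2 (a point): centre of the mouth of rack hole 2, in the rack's top face (45 mm above the table). Hole 23 mm in diameter, 32 mm deep with a flat floor, so a vial at the bottom has its underside 13 mm above the table
- rack_hole3 (a point): centre of the mouth of rack hole 3, in the rack's top face (45 mm above the table). Hole 23 mm in diameter, 32 mm deep with a flat floor, so a vial at the bottom has its underside 13 mm above the table
- stand: round black weighted one-vial stand with a brass band, fixed to the table: 87 mm in diameter, 40 mm high, one hole in the middle of its top. Origin at the centre of its underside, z up
- stand_hole (a point): centre of the mouth of the stand's hole, 40 mm above the table. Hole 23 mm in diameter, 27 mm deep with a flat floor, so a vial at the bottom has its underside 13 mm above the table
- roller_vial: the vial to put back, at the start standing in the stand's hole: amber glass roll-on oil vial with a straight metal cap: a plain cylinder 20 mm in diameter and 78 mm tall (glass up to 56 mm, cap from 56 to 78 mm, same diameter), foot bevelled 2 mm, 40 g. Origin at the centre of its underside, z up its axis
- dropper_vial: the vial wanted next, at the start standing in one of the rack's holes: amber glass dropper vial, 20 mm in diameter up to the top of its metal collar 76 mm above its underside, then a black rubber teat 13 mm in diameter up to 100 mm; foot bevelled 2 mm; 42 g. Origin at the centre of its underside, z up its axis. Best gripped on the collar and upper glass, 55 to 74 mm up
- spare_vial1: stays in its rack hole; amber glass roll-on oil vial with a straight metal cap: a plain cylinder 20 mm in diameter and 78 mm tall (glass up to 56 mm, cap from 56 to 78 mm, same diameter), foot bevelled 2 mm, 40 g. Origin at the centre of its underside, z up its axis
- spare_vial2: stays in its rack hole; amber glass roll-on oil vial with a straight metal cap: a plain cylinder 20 mm in diameter and 78 mm tall (glass up to 56 mm, cap from 56 to 78 mm, same diameter), foot bevelled 2 mm, 40 g. Origin at the centre of its underside, z up its axis
- gourd: dried yellow bottle gourd on a black ring stand, bystander beyond the work: 56 mm across, about 113 mm tall with its stem, 120 g. Origin at the centre of its underside
- wax_tin: flat round metal wax tin, bystander beyond the work: 65 mm across, 23 mm high, 90 g. Origin at the centre of its underside
Mind the look-alikes: they are no part of the job. There is more than one size of the stand; the one meant has the size given above. There is more than one size of the rack; the job needs the smaller.

How it is judged:
On the way, in this order (a step that is already met when the one before it is completed fails the run):
1. the roll-on vial from the stand is upright at the bottom of the rack's free hole and let go, the dropper vial still in its own hole ((horizontal distance between roller_vial and rack_hole0 below 0.006 m or horizontal distance between roller_vial and rack_hole1 below 0.006 m or horizontal distance between roller_vial and rack_hole2 below 0.006 m or horizontal distance between roller_vial and rack_hole3 below 0.006 m) and z of roller_vial in the frame of rack below 0.018 m and angle between roller_vial's own z axis and vertical below 0.17 rad and contact force between roller_vial and the fingers below 0.05 N and distance of dropper_vial from where it was at the start of the episode below 0.01 m), for 0.2 s.
2. the dropper vial is upright at the bottom of the stand's hole (horizontal distance between dropper_vial and stand_hole below 0.006 m and z of dropper_vial in the frame of stand below 0.018 m and angle between dropper_vial's own z axis and vertical below 0.17 rad), for 0.2 s.
At the end, for the whole second after the job is handed in: roll-on vial in a rack hole, dropper vial in the stand's hole: each within 6 mm of the hole's centre, its underside at most 5 mm above the hole's floor, upright within 0.17 rad, let go and at rest (below 0.02 m/s); the two other vials still fully down in their rack holes, upright (all of step 2 and (horizontal distance between roller_vial and rack_hole0 below 0.006 m or horizontal distance between roller_vial and rack_hole1 below 0.006 m or horizontal distance between roller_vial and rack_hole2 below 0.006 m or horizontal distance between roller_vial and rack_hole3 below 0.006 m) and z of each of roller_vial, spare_vial1, spare_vial2 in the frame of rack below 0.018 m and angle between each of roller_vial, spare_vial1, spare_vial2's own z axis and vertical below 0.17 rad and (horizontal distance between spare_vial1 and rack_hole0 below 0.006 m or horizontal distance between spare_vial1 and rack_hole1 below 0.006 m or horizontal distance between spare_vial1 and rack_hole2 below 0.006 m or horizontal distance between spare_vial1 and rack_hole3 below 0.006 m) and (horizontal distance between spare_vial2 and rack_hole0 below 0.006 m or horizontal distance between spare_vial2 and rack_hole1 below 0.006 m or horizontal distance between spare_vial2 and rack_hole2 below 0.006 m or horizontal distance between spare_vial2 and rack_hole3 below 0.006 m) and contact force between each of roller_vial, dropper_vial and the fingers below 0.05 N and linear speed of each of roller_vial, dropper_vial below 0.02 m/s); the robot touches nothing.
It fails at once if the roll-on vial is let go (nothing gripping it) with its underside more than 28 mm above the table, that is over 15 mm above a hole's floor (height (world z) of roller_vial above 0.028 m and contact force between roller_vial and the fingers below 0.05 N).
It fails at once if the dropper vial is let go (nothing gripping it) with its underside more than 28 mm above the table, that is over 15 mm above a hole's floor (height (world z) of dropper_vial above 0.028 m and contact force between dropper_vial and the fingers below 0.05 N).
It fails at once if the roll-on or dropper vial is tipped over by more than 0.6 rad (angle between any of roller_vial, dropper_vial's own z axis and vertical above 0.6 rad).
It fails at once if another vial in the rack is shifted or lifted by more than 10 mm (distance of any of spare_vial1, spare_vial2 from where it was at the start of the episode above 0.01 m).
It fails at once if the gourd or the wax tin is moved by more than 15 mm or the gourd tipped by more than 0.3 rad (distance of any of gourd, wax_tin from where it was at the start of the episode above 0.015 m or angle between gourd's own z axis and vertical above 0.3 rad).
It also fails if it takes over 62 s, if anything falls off the work surface, if the arm or the gripper's body presses on something with over 40 N, if the wrist force passes 120 N, or if a joint passes its speed limit or range.

ROBOT

A 6-joint arm with a two-finger parallel gripper is mounted at the origin on the work surface. World frame = base frame: x ahead of the robot, y to its left, z up, the work surface at z = 0. Lengths are in m, angles in rad, forces in N, time in s.
With the tool pointing down it reaches from about 0.325 to 0.9 m from the base axis. Payload 6.1 kg.
Tool frame: the origin (TCP) lies midway between the tips of the shut fingers; the grasp point (between the pads) lies 19 mm behind it; x points along the fingers, y is the direction in which the jaws open and shut, and the axes are right-handed (so a half turn about x gives the same grasp; the last joint's range is limited). The gripper opens to 85 mm and grips with 20 to 120 N. Pads are 22 mm wide; open, the fingers measure 114 mm over their backs; the gripper's body (76 mm by 85 mm) begins 54 mm behind the grasp point. The pads swing forward as they close: fully open they stand 13 mm farther back than shut.
Start: joints at [-1.329, 0.22, 1.526, -0, 1.395, -0.126], TCP at [0.225, -0.583, 0.231] pointing down, gripper open.
Joint ranges: [-2.98, 2.98], [-0.91, 2.08], [0.09, 2.57], [-1.24, 4.39], [0.2, 2.65], [-2.68, 2.68]. Speed limits (rad/s): [2.57, 2.57, 3.01, 3.14, 3.14, 3.14].

INTERFACE

Orientations are given as [roll, pitch, yaw] about the fixed x, y, z axes, in that order (R = Rz(yaw) Ry(pitch) Rx(roll)).
In Python, from plant import movep, move_l, set_joints, gripper_to, hold, inverse_kinematics, observe, get_image, get_calibration, Unreachable, job_done gives the robot as it stands. Calls block until the motion is done:
- movep(position, orientation): joint-space move of the TCP to a pose.
- move_l(position, feed=0.15, rotation=None, max_force=None): straight line of the TCP; rotation=None keeps the orientation; feed is the mean speed in m/s. With max_force (N) it stops when the force on the tool has changed by that much, and returns True; else False.
- set_joints(angles): joint-space move.
- gripper_to(opening, f_grip=None): finger opening in m; f_grip is the grip in N (None keeps the last); returns when the fingers have stopped.
- hold(seconds).
- inverse_kinematics(position, orientation): joint angles nearest the present ones, or None.
- observe(): the state.
- get_image(name): name is "side" or "top" or "wrist"; returns (picture, depth): 384x512x3 uint8, red, green, blue; 384x512 float32, m along the optical axis (not along the pixel's ray), 0 where there is no reading.
- get_calibration(name): a dict with "intrinsics" (3x3 intrinsics, pixels), "dist_coeffs" ([k1, k2, p1, p2, k3] as OpenCV has them; the pictures are not rectified), "world_from_camera" (4x4, takes a point from camera to world coordinates). Camera axes: x right, y down, z forward; pixel columns grow to the right and rows downward; lengths in m; the calibration is good to about 2 mm. A picture is of the moment at which its call begins: read the wrist's pose just before it. get_calibration takes no time and is no camera call; for the wrist camera it gives the pose at the moment of the call.
A pose or a line that the arm cannot do raises Unreachable and nothing moves.
- job_done(): hands the job in, once; it reports no verdict.
The state is a dict: "time_s": time; "q": joint angles; "joint_velocities": joint speeds; "joint_torque": joint torques, N m; "eef_pos": TCP position; "tcp_rot": TCP orientation; "ft_force": force on the tool from outside, world axes, zero at the start; "torque": the same for the moment, N m; "opening": finger opening in m.
Only numpy, scipy, OpenCV 4.12 (cv2) and the standard library are available. Lean on these libraries where they do the work, as an engineer would, in place of code of your own. Each camera call takes 0.05 s, during which the arm holds its last target. There are 200 camera calls.

## Working session

There is one attempt and no reset: what is moved stays moved. The work goes in short steps, each a Python script; the robot and the scene stay as the last script left them, time stands still between calls to the robot, and variables do not carry over. Pictures are saved under pics/ and viewed, about 8 in all and at most 12, crops included, and the job is handed in when it is done.

```bash
mkdir -p pics; ls
cat > h.py <<'E'
import numpy as np, cv2
from plant import *
def cloud(name):
    cal=get_calibration(name); im,d=get_image(name)
    K=np.array(cal["intrinsics"]);D=np.array(cal["dist_coeffs"]);T=np.array(cal["world_from_camera"])
    h,w=d.shape; u,v=np.meshgrid(np.arange(w),np.arange(h))
    n=cv2.undistortPoints(np.stack([u,v],-1).reshape(-1,1,2).astype(np.float64),K,D).reshape(h,w,2)
    P=np.dstack([n*d[...,None],d])@T[:3,:3].T+T[:3,3]; P[d==0]=np.nan
    return im,P,T
def save(fn,im): cv2.imwrite("pics/"+fn,im[...,::-1])
E
python3 - <<'E'
from h import *
for n in("top","side"):
    im,P,T=cloud(n); np.savez(n,im=im,P=P,T=T); save(n+"0.png",im); print(n,T.round(3).tolist())
s=observe();print(s["time_s"],s["tcp_rot"],s["eef_pos"])
E
```

```text
pics
top [[0.012, -0.996, 0.09, 0.447], [-1.0, -0.014, -0.022, 0.004], [0.023, -0.09, -0.996, 1.027], [0.0, 0.0, 0.0, 1.0]]
side [[0.992, -0.076, 0.1, 0.45], [-0.125, -0.579, 0.806, -0.798], [-0.003, -0.812, -0.583, 0.656], [0.0, 0.0, 0.0, 1.0]]
0.1 [-1.68865383  1.5690954   1.82069214] [ 0.2245727  -0.58269581  0.2303289 ]
```

View pics/top0.png

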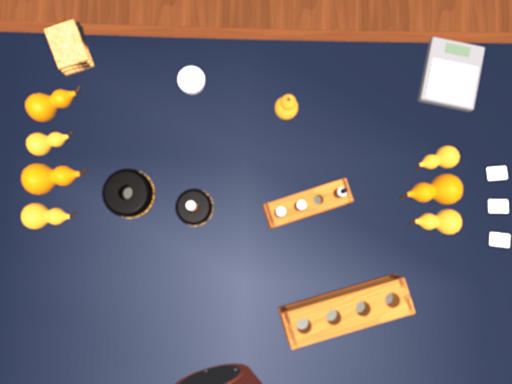

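View pics/side0.png

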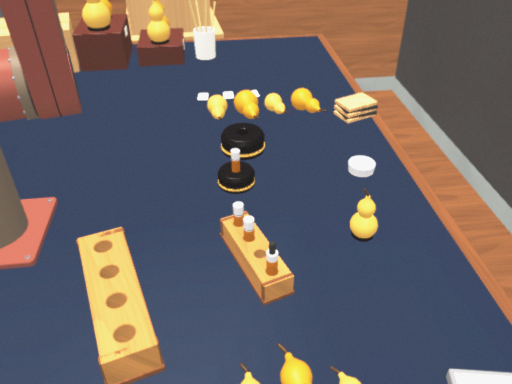

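The top view shows two stands: the large one at (128,193), and the small one at (195,208) holding a vial. It also shows two racks: the large empty one at (348,312), and the small one at (309,203) with caps at (281,212) and (301,205), a free hole at (319,200) and the dropper at (342,192). The small ones fit the job, so next I'll check their sizes and an enlarged crop.

Run:
```python
from h import *
t=np.load("top.npz");P=t["P"];im=t["im"]
def box(u0,u1,v0,v1,z0,z1):
    p=P[v0:v1,u0:u1].reshape(-1,3);return p[(p[:,2]>z0)&(p[:,2]<z1)]
for nm,b in dict(rackS=(255,362,170,235),rackL=(270,425,265,355)).items():
    p=box(*b,.035,.052) if nm=="rackS" else box(*b,.03,.09)
    print(nm,len(p),np.median(p[:,2]),cv2.minAreaRect((p[:,:2]*1000).astype(np.float32)))
for nm,b in dict(standS=(170,220,182,232),standL=(98,160,163,222)).items():
    p=box(*b,.03,.075);print(nm,np.median(p[:,2]),cv2.minEnclosingCircle((p[:,:2]*1000).astype(np.float32)))
for b in [(180,204,192,220),(270,291,200,222),(292,311,195,215),(330,356,180,202)]:
    p=box(*b,.075,.13);print(len(p),p.mean(0),np.ptp(p,axis=0),p[:,2].max())
for w in [(191,80),(287,107),(319,200)]: print(w,P[w[1],w[0]])
save("crop.png",cv2.resize(im[165:240,165:365],None,fx=4,fy=4,interpolation=cv2.INTER_CUBIC))
```

```text
rackS 1791 0.045039265665406836 ((517.7223510742188, -148.84085083007812), (59.25083541870117, 202.4431915283203), 18.543781280517578)
rackL 4748 0.06406743815662241 ((273.070556640625, -232.7196044921875), (86.50919342041016, 286.3177185058594), 16.397628784179688)
standS 0.039337422368585284 ((504.65289306640625, 118.0779800415039), 43.53338623046875)
standL 0.05212127256520338 ((534.5717163085938, 268.06146240234375), 57.210731506347656)
71 [0.50517848 0.11708371 0.09005185] [0.01946086 0.01854008 0.01875961] 0.09525823101501252
65 [ 0.49429589 -0.07897426  0.09053598] [0.01975711 0.01774691 0.01625207] 0.09459088020171058
73 [ 0.5096669  -0.12398676  0.08970212] [0.0179138  0.01933872 0.0191346 ] 0.09417348770524736
85 [ 0.53932996 -0.21381512  0.09529985] [0.01724522 0.01807451 0.03967212] 0.11480443554176678
(191, 80) [0.80845852 0.13042359 0.02264802]
(287, 107) [ 0.73017004 -0.09476304  0.07874547]
(319, 200) [ 0.52492912 -0.17928092  0.01145834]
```

View pics/crop.png

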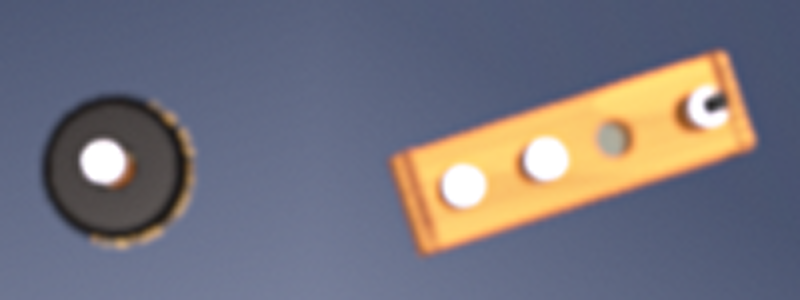

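Sizes confirm it: the small rack is 59×202×45 mm and the small stand is Ø87×40 mm, with the free hole being the third one in the picture. Next I'll refine with the wrist camera.

Run:
```python
from h import *
q0=np.array(observe()["q"])
for yaw in (np.radians(18.5)-np.pi/2,np.radians(18.5)+np.pi/2):
    for p in ([.5047,.118,.058],[.5047,.118,.25],[.5253,-.1716,.25],[.5393,-.214,.058]):
        q=inverse_kinematics(p,[0,np.pi/2,yaw]);print(round(yaw,2),None if q is None else np.round(q,2))
yaw=np.radians(18.5)-np.pi/2
if inverse_kinematics([.5177,-.1488,.25],[0,np.pi/2,yaw]) is None: yaw+=np.pi
for n,p in dict(wr=[.5177,-.1488,.25],ws=[.5047,.118,.25]).items():
    movep(p,[0,np.pi/2,yaw]); hold(.2)
    im,P,T=cloud(n and "wrist"); np.savez(n,im=im,P=P,T=T); print(T[:3].round(3).tolist(),observe()["eef_pos"],observe()["time_s"])
a=np.load("wr.npz")["im"];b=np.load("ws.npz")["im"]
save("w.png",cv2.resize(np.hstack([a,b]),(800,300)))
```

```text
-1.25 [ 0.08  0.17  1.94 -0.    1.03 -0.25]
-1.25 [ 0.08 -0.05  1.78 -0.    1.41 -0.25]
-1.25 [-0.46  0.04  1.69 -0.    1.41 -0.78]
-1.25 [-0.51  0.3   1.78 -0.    1.06 -0.84]
1.89 None
1.89 None
1.89 [-0.46  0.04  1.69  0.    1.41  2.36]
1.89 [-0.51  0.3   1.78  0.    1.06  2.31]
[[0.949, 0.306, 0.083, 0.496], [0.317, -0.915, -0.252, -0.086], [-0.001, 0.265, -0.964, 0.393]] [ 0.51756704 -0.14942029  0.24989996] 2.25
[[0.949, 0.305, 0.083, 0.484], [0.316, -0.915, -0.252, 0.18], [-0.001, 0.265, -0.964, 0.393]] [0.50501688 0.11689157 0.24992524] 3.5417
```

View pics/w.png

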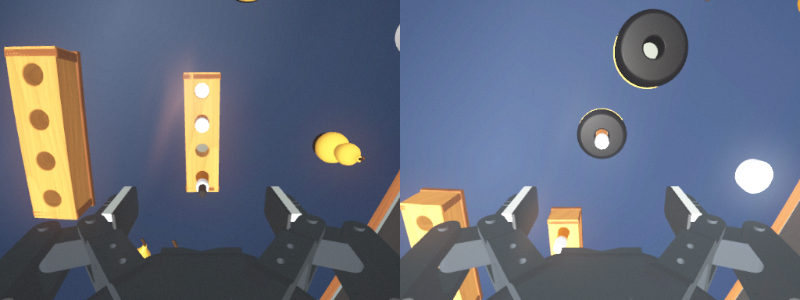

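```bash
cat > fit.py <<'E'
from h import *
def plane(P,T,z):
    c=T[:3,3]; return c+(P-c)*((z-c[2])/(P[...,2]-c[2]))[...,None]
def near(P,c,r): return np.hypot(P[...,0]-c[0],P[...,1]-c[1])<r
def caps(P,T,c,z=.091):
    m=near(P,c,.016)&(P[...,2]>z-.003)&(P[...,2]<z+.003); q=P[m]
    return cv2.minEnclosingCircle((q[:,:2]*1e3).astype(np.float32)),q.mean(0).round(4),len(q)
def hole(P,T,c,z):
    Q=plane(P,T,z); m=near(Q,c,.018)&((P[...,2]<z-.004))
    m=cv2.morphologyEx(m.astype(np.uint8),cv2.MORPH_OPEN,np.ones((3,3),np.uint8))>0
    q=Q[m]; return q[:,:2].mean(0).round(4),len(q),np.ptp(q[:,:2],axis=0).round(4)
E
python3 - <<'E'
from fit import *
r=np.load("wr.npz");s=np.load("ws.npz");t=np.load("top.npz")
for nm,a in (("wr",r),("top",t)):
    P,T=a["P"],a["T"]; print(nm)
    m=near(P,(.5177,-.1488),.115)&(P[...,2]>.040)&(P[...,2]<.049)
    print(" rack",np.median(P[m][:,2]),cv2.minAreaRect((P[m][:,:2]*1e3).astype(np.float32)))
    print(" hole",hole(P,T,(.5253,-.1716),.045))
    for c in((.494,-.079),(.5097,-.124)): print(" cap",caps(P,T,c))
    m=near(P,(.5393,-.214),.016)&(P[...,2]>.084)&(P[...,2]<.093);print(" collar",P[m].mean(0),cv2.minEnclosingCircle((P[m][:,:2]*1e3).astype(np.float32)))
for nm,a in (("ws",s),("top",t)):
    P,T=a["P"],a["T"]; print(nm)
    m=near(P,(.5047,.118),.06)&(P[...,2]>.037)&(P[...,2]<.043)
    print(" stand",np.median(P[m][:,2]),cv2.minEnclosingCircle((P[m][:,:2]*1e3).astype(np.float32)),cv2.fitEllipse(cv2.convexHull((P[m][:,:2]*1e3).astype(np.float32))))
    print(" cap",caps(P,T,(.505,.117)))
E
```

```text
wr
 rack 0.04550176751112911 ((517.8763427734375, -148.86187744140625), (60.338016510009766, 199.22915649414062), 18.618370056152344)
 hole (array([ 0.5256, -0.1705]), 213, array([0.0217, 0.0213]))
 cap (((494.748291015625, -79.94153594970703), 9.830819129943848), array([ 0.4948, -0.0799,  0.0914]), 281)
 cap (((510.39508056640625, -125.70417785644531), 9.851851463317871), array([ 0.5103, -0.1257,  0.0914]), 254)
 collar [ 0.53969901 -0.21274314  0.08905234] ((540.8494873046875, -216.41226196289062), 9.94601058959961)
top
 rack 0.045040213891526126 ((517.7570190429688, -148.92271423339844), (59.25070571899414, 202.2674560546875), 18.539466857910156)
 hole (array([ 0.5249, -0.17  ]), 72, array([0.0186, 0.0208]))
 cap (((494.6246337890625, -79.16588592529297), 9.878684043884277), array([ 0.4946, -0.0793,  0.0911]), 57)
 cap (((509.7524719238281, -124.64430236816406), 9.802665710449219), array([ 0.5098, -0.1252,  0.0912]), 60)
 collar [ 0.53955557 -0.2125952   0.08861424] ((539.9767456054688, -215.6020965576172), 10.332329750061035)
ws
 stand 0.04031580532413104 ((505.19842529296875, 117.32701110839844), 39.9849853515625) ((505.2944030761719, 117.3622055053711), (78.79304504394531, 79.50971221923828), 165.71176147460938)
 cap (((505.2994079589844, 117.36923217773438), 9.89380168914795), array([0.5052, 0.1175, 0.0914]), 238)
top
 stand 0.03976186210752847 ((504.87640380859375, 117.67716217041016), 40.15966796875) ((505.08233642578125, 117.3109359741211), (78.10945892333984, 79.67632293701172), 79.15177154541016)
 cap (((505.4346008300781, 117.94635009765625), 10.141997337341309), array([0.5055, 0.1177, 0.0911]), 61)
```

```bash
cat >> h.py <<'E'
YAW=np.radians(18.6)-np.pi/2; RPY=[0,np.pi/2,YAW]
def st(m): s=observe(); print(m,round(s["time_s"],2),np.round(s["eef_pos"],4),"op",round(s["opening"],4),"F",np.round(s["ft_force"],1))
E
python3 - <<'E'
from h import *
v=[.5052,.1174]
gripper_to(.05)
movep(v+[.12],RPY); st("above"); st("again")
print(move_l(v+[.058],feed=.08,max_force=8)); hold(.2); st("down")
gripper_to(.015,f_grip=30); st("grip")
print(move_l(v+[.068],feed=.04)); hold(.2); st("lift10")
E
```

```text
above 4.57 [0.5058 0.1175 0.1208] op 0.0499 F [ 0.2 -0.   1.3]
again 4.57 [0.5058 0.1175 0.1208] op 0.0499 F [ 0.2 -0.   1.3]
False
down 5.69 [0.5057 0.1175 0.0586] op 0.0502 F [ 0.4  0.4 -1. ]
grip 6.07 [0.5054 0.1174 0.0583] op 0.0188 F [-0.9  0.3  2.4]
False
lift10 6.67 [0.505  0.1174 0.0678] op 0.0191 F [-0.   0.3 -0.8]
```

Run:
```python
from h import *
v=[.5052,.1174]; h=[.5255,-.1713]
move_l(v+[.178],feed=.15); move_l(h+[.178],feed=.2); move_l(h+[.105],feed=.1); hold(.2); st("over hole")
im,P,T=cloud("side"); save("ins.png",cv2.resize(im[150:350,170:350],None,fx=3,fy=3))
np.savez("ins",im=im,P=P,T=T)
im,P,T=cloud("wrist"); np.savez("insw",im=im,P=P,T=T); save("insw.png",im)
```

```text
over hole 10.23 [ 0.5261 -0.1716  0.1059] op 0.019 F [ 0.5 -0.2 -0.2]
```

View pics/ins.png

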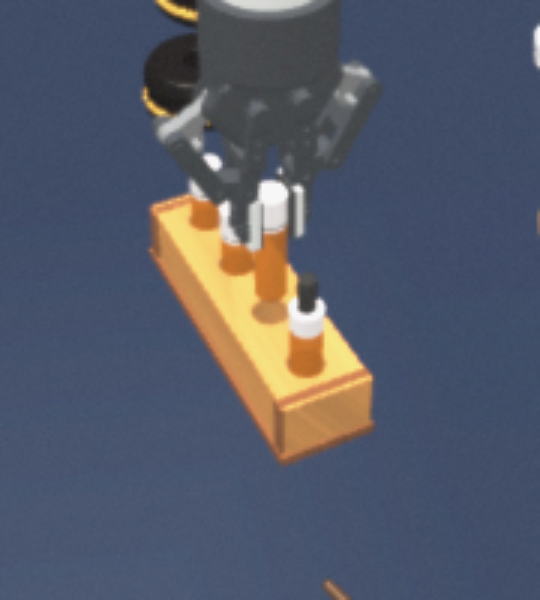

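The roll-on vial hangs upright in the jaws at crop (270,245), directly over the free hole at (270,310). I'll lower it under force guard.

```bash
cat >> h.py <<'E'
def insert(h,zmouth,zend):
    """lower guarded; on early contact back off and try small offsets"""
    u=np.array([np.cos(np.radians(18.6)),np.sin(np.radians(18.6))]); w=np.array([-u[1],u[0]])
    for d in [(0,0),(0,1.2),(0,-1.2),(1.2,0),(-1.2,0),(0,2.2),(0,-2.2)]:
        p=list(np.array(h)+(d[0]*u+d[1]*w)*1e-3)
        move_l(p+[zmouth+.006],feed=.05)
        hit=move_l(p+[zend],feed=.03,max_force=7); st(f"try {d} hit={hit}")
        if observe()["eef_pos"][2]<zend+.004: return True
    return False
E
python3 - <<'E'
from h import *
print(insert([.5252,-.1713],.090,.0575)); hold(.2); st("in")
E
```

```text
try (0, 0) hit=True 11.86 [ 0.5251 -0.1712  0.0583] op 0.0192 F [-0.8  0.9  4.9]
True
in 12.06 [ 0.5251 -0.1713  0.0583] op 0.0189 F [-0.1  0.6  4.7]
```

Run:
```python
from fit import *
gripper_to(.045); hold(.3); st("rel")
move_l([.5252,-.1713,.15],feed=.12)
movep([.5177,-.1488,.25],RPY); hold(.2)
im,P,T=cloud("wrist"); save("chk1.png",im[60:290,150:390])
for c in((.494,-.079),(.5097,-.124),(.5253,-.171)): print(" cap",caps(P,T,c))
m=near(P,(.5405,-.216),.016)&(P[...,2]>.084)&(P[...,2]<.093);print(" collar",cv2.minEnclosingCircle((P[m][:,:2]*1e3).astype(np.float32)))
st("")
```

```text
rel 12.72 [ 0.5242 -0.1708  0.0571] op 0.0448 F [-0.4  0.3  0.3]
 cap (((494.59100341796875, -80.08394622802734), 10.018526077270508), array([ 0.4948, -0.0801,  0.0914]), 285)
 cap (((510.38330078125, -125.69905853271484), 9.84531307220459), array([ 0.5103, -0.1256,  0.0914]), 254)
 cap (((524.784912109375, -171.206298828125), 9.92086410522461), array([ 0.5249, -0.171 ,  0.0914]), 230)
 collar ((541.1259765625, -216.20960998535156), 9.862678527832031)
 14.39 [ 0.5168 -0.1486  0.248 ] op 0.0453 F [-0.4 -0.2 -0.3]
```

View pics/chk1.png

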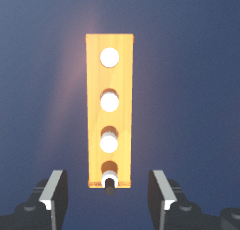

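The roll-on vial is down, with its cap at crop (108,143) level with the spares at 91.4 mm. Next is the dropper at crop (110,180).

Run:
```python
from h import *
d=[.5410,-.2164]; s=[.5052,.1174]
movep(d+[.15],RPY)
print(move_l(d+[.058],feed=.08,max_force=8)); hold(.2); st("down")
gripper_to(.015,f_grip=30); st("grip")
move_l(d+[.075],feed=.04); st("lift")
if observe()["opening"]>.015:
    move_l(d+[.185],feed=.12); move_l(s+[.185],feed=.2); move_l(s+[.10],feed=.1); hold(.2); st("over stand")
    im,P,T=cloud("side"); save("ins2.png",cv2.resize(im[50:250,150:330],None,fx=3,fy=3))
```

```text
False
down 16.45 [ 0.5413 -0.2166  0.0585] op 0.0448 F [0.9 0.4 1.1]
grip 16.79 [ 0.5412 -0.2165  0.0583] op 0.0189 F [0.3 0.1 1.6]
lift 17.37 [ 0.5411 -0.2165  0.0753] op 0.0191 F [ 0.2  0.5 -0.5]
over stand 21.46 [0.5058 0.1175 0.1008] op 0.0191 F [ 0.7  0.8 -0.1]
```

View pics/ins2.png

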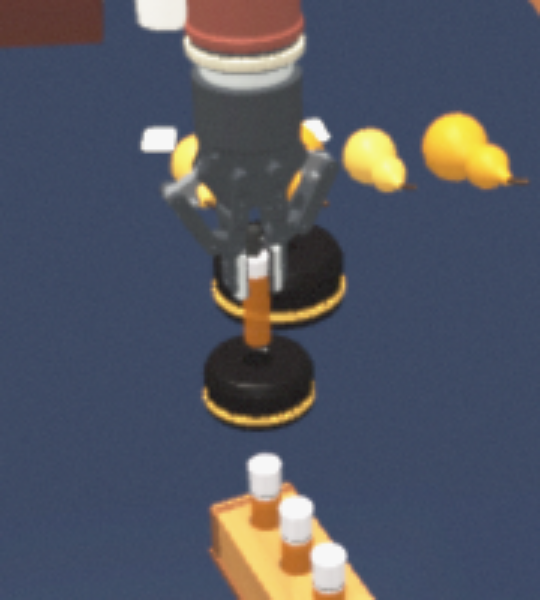

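The dropper vial hangs upright at crop (258,300), over the stand's hole at (258,355). I'll lower it, release, retreat and check.

Run:
```python
from fit import *
s=[.5050,.1174]
ok=insert(s,.085,.0575); hold(.2); st("in")
if ok:
    gripper_to(.045); hold(.3); st("rel")
    move_l(s+[.15],feed=.12); movep(s+[.27],RPY); hold(.3); st("up")
    im,P,T=cloud("wrist")
    m=near(P,s,.016)&(P[...,2]>.084)&(P[...,2]<.093);print(" collar",np.nanmax(P[near(P,s,.016)][:,2]),P[m][:,2].max(),cv2.minEnclosingCircle((P[m][:,:2]*1e3).astype(np.float32)))
    a=im
    im,P,T=cloud("top")
    for c in((.494,-.079),(.5097,-.124),(.5253,-.171)): print(" cap",caps(P,T,c))
    im,P,T=cloud("side"); save("fin.png",np.hstack([cv2.resize(im[100:310,170:400],(400,365)),cv2.resize(a[90:290,150:370],(400,365))]))
```

```text
try (0, 0) hit=True 22.88 [0.5047 0.1174 0.0582] op 0.0189 F [-1.4 -0.   4. ]
in 23.07 [0.5047 0.1174 0.0582] op 0.0191 F [-1.7  0.   6.1]
rel 23.74 [0.5038 0.1173 0.0572] op 0.0449 F [-0.3 -0.1 -0.2]
up 25.52 [0.5043 0.1173 0.2684] op 0.0454 F [-0.2  0.2  0.3]
 collar 0.3667014165916573 0.09260510821616824 ((504.56976318359375, 117.194580078125), 9.854655265808105)
 cap (((494.2457580566406, -79.15156555175781), 9.449092864990234), array([ 0.4945, -0.0794,  0.091 ]), 59)
 cap (((509.9450378417969, -125.06195068359375), 9.931967735290527), array([ 0.5097, -0.1251,  0.0906]), 61)
 cap (((524.595947265625, -170.0993194580078), 9.880667686462402), array([ 0.5245, -0.1702,  0.0909]), 56)
```

View pics/fin.png

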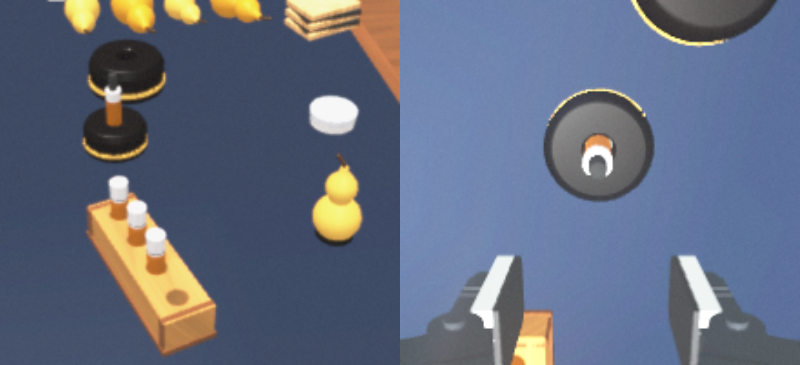

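The dropper stands upright in the small stand at (113,105). The three roll-ons are down in the rack, the dropper's old hole at (177,297) is empty, and the gourd and tin look undisturbed.

```bash
python3 -c "
from plant import *
job_done(); print(observe()['time_s'])"
```

```text
the job is handed in; nothing more can be done
the job is handed in; nothing more can be done
```

The oil changeover is done and handed in, at about 26 s on the robot's clock. I put the roll-on vial from the small stand into the free hole of the small rack and let it go. Then I took the dropper vial out of the rack and put it in the small stand.

**Last checks:**
- **Roll-on vial:** it is seated, with its cap about 1 mm from the hole centre and at 91 mm, the same height as the two spares.
- **Dropper vial:** its collar is about 0.7 mm from the stand's centre, and its grip height at the bottom matched the pick-up. Both vials look upright in the pictures.
- **Other items:** the two spare vials are within about 0.5 mm of where they started. I judged the gourd and wax tin by eye only, and they look unmoved.

**Disagreements:** the cameras differed by up to about 1 mm. One automatic check of the dropper's top height caught a stray reading (0.367 m), probably the gripper, so I ignored it. No other check failed.

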